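Idle the throttle, then hold the turntable's index plunger out

TASK

At the test counter of the model railway shop, first set the controller's throttle lever to idle, which is standing straight up, and leave it there. Then take hold of the black knob of the turntable's sprung index plunger, pull it all the way up to its stop so that the pin is clear of its seat hole, and finish while still holding it there, so that a colleague can turn the bridge. Leave the boxcar on the bridge and everything else on the counter undisturbed.

Things in the scene. Friction and masses are not known exactly. Their poses are not given: they have to be found in the camera images.
- controller: Fixed grey box, 150 (x) x 110 (y) x 60 mm high; origin: centre of its underside, z up. On top, two dark half-drum cheeks (radius 20 mm about the hinge, up to z = 81 mm, white mark on top at idle) flank the throttle lever; behind, at x = +45, y = +28 mm, an unused fixed dial 26 mm wide, 12 mm high. Controller and turntable stand left and right of the robot, either way round.
- throttle (a joint): Lever angle in rad: 0 = straight up (idle), positive = leaning to the controller's -x (roughly towards the robot), negative = to its +x. Range -0.95 to 0.95, starts at 0.4 to 0.85. Held by friction alone (0.12 N m, about 1.5 N at the ball), it stays where it is left; no notch at idle.
- throttle_hinge (a point): Point on the lever's hinge axis, at x = -20 mm, y = 0, z = 60 mm of the controller; fixed to the controller. The hinge axis is level, along the controller's y.
- throttle_ball (a point): Centre of the black ball, 26 mm across, at the end of the 8 mm steel lever, 85 mm from the hinge axis; it moves with the lever.
- turntable: Fixed grey disc, 260 mm wide, 20 mm high, ring of 24 index holes at 105 mm radius; origin: centre of its underside, z up. A track bridge 56 mm wide, 236 mm long lies across it along y, rail tops at z = 46 mm. An aluminium arm, 30 mm wide, top at z = 52 mm, runs from it to -x and carries the index plunger at x = -105 mm, y = 0 (roughly robot side). Bridge and arm do not move.
- plunger (a joint): How far the index plunger is pulled straight up, in m: 0 = pin seated 10 mm deep in its hole, 0.010 = tip level with the hole's mouth, 0.022 = fully up at its stop. Its spring pulls it back down with 6 N at 0 rising to 15 N at the stop, and drops it back as soon as it is let go.
- plunger_knob (a point): Centre of the top face of the plunger's knob, an upright black cylinder 24 mm across and 30 mm tall; it moves with the plunger. Seated, the top is 98 mm and the underside 68 mm above the counter; directly below the knob is a fixed steel sleeve, 23 mm across, its top at 64 mm.
- seat_hole (a point): Centre of the mouth of the seat hole under the plunger, on the upper face of the turntable's disc (20 mm above the counter).
- boxcar: Loose orange boxcar, 125 x 32 mm, 54 mm high, standing on the rails of the bridge, lengthwise on it; origin at wheel-bottom height under its centre. Leave alone.
- tankcar: Loose dark tank car, 120 x 32 mm, 55 mm high, on the counter at the robot's left; origin under its centre. Leave alone.
- gondola: Loose brown-red open car, 130 x 32 mm, 38 mm high, on the counter at the robot's right; origin under its centre. Leave alone.
- oil: Loose small bottle, 34 mm across, 85 mm high, standing between controller and turntable; origin under its centre. Leave alone.
- jar: Loose screw jar, 44 mm across, 55 mm high, standing at the back between controller and turntable; origin under its centre. Leave alone.
- screwdriver: Loose screwdriver, 160 mm long, lying on the counter at the near left. Leave alone.
- mug: Loose white mug, 76 mm across, 90 mm high, at the near right; origin under its centre. Leave alone.
Not all that is in view belongs to the job. Of the things like the controller, leave any that is turquoise; of the rest the larger one is meant.

How it is judged:
On the way, in this order (a step that is already met when the one before it is completed fails the run):
1. the throttle lever stands upright at idle, let go, with the plunger still seated (value of joint throttle between -0.12 and 0.12 rad and contact force between the fingers and controller below 0.1 N and value of joint plunger below 0.003 m), for 0.2 s.
2. the plunger is fully up (value of joint plunger above 0.019 m), for 0.2 s.
At the end, for the whole second after the job is handed in: The fingers hold the plunger (contact over 3 N) raised by more than 19 of its 22 mm, the throttle lever is within 0.12 rad (7 degrees) of straight up and not touched, and the boxcar stands on the bridge within 20 mm of where it was (value of joint throttle between -0.12 and 0.12 rad and value of joint plunger above 0.019 m and contact force between the fingers and turntable above 3 N and contact force between the fingers and controller below 0.1 N and distance of boxcar from where it was at the start of the episode below 0.02 m and angle between boxcar's own z axis and vertical below 0.15 rad); the arm keeps its last pose, push and grip.
It fails at once if the boxcar on the bridge disturbed (moved more than 20 mm or tipped) (distance of boxcar from where it was at the start of the episode above 0.02 m or angle between boxcar's own z axis and vertical above 0.3 rad).
It fails at once if the tank car or gondola disturbed (moved more than 20 mm or tipped) (distance of any of tankcar, gondola from where it was at the start of the episode above 0.02 m or angle between any of tankcar, gondola's own z axis and vertical above 0.3 rad).
It fails at once if the oil bottle, jar or mug disturbed (moved more than 20 mm or tipped) (distance of any of oil, jar, mug from where it was at the start of the episode above 0.02 m or angle between any of oil, jar, mug's own z axis and vertical above 0.3 rad).
It fails at once if the screwdriver disturbed (moved more than 20 mm or tipped) (distance of screwdriver from where it was at the start of the episode above 0.02 m).
It also fails if it takes over 48 s, if anything falls off the work surface, if the arm or the gripper's body presses on something with over 40 N, if the wrist force passes 120 N, or if a joint passes its speed limit or range.

ROBOT

A 6-joint arm with a two-finger parallel gripper is mounted at the origin on the work surface. World frame = base frame: x ahead of the robot, y to its left, z up, the work surface at z = 0. Lengths are in m, angles in rad, forces in N, time in s.
With the tool pointing down it reaches from about 0.3 to 0.875 m from the base axis. Payload 6.4 kg.
Tool frame: the origin (TCP) lies at the very end of the fingers, on their centre line; the grasp point (between the pads) lies 19 mm behind it; z points along the fingers, y is the line along which they close (so a half turn about z gives the same grasp; the last joint's range is limited). The gripper opens to 85 mm and grips with 20 to 120 N. Pads are 22 mm wide; open, the fingers measure 114 mm over their backs; the gripper's body (76 mm by 85 mm) begins 54 mm behind the grasp point. The pads swing forward as they close: fully open they stand 13 mm farther back than shut.
Start: joints at [0.952, 0.181, 1.607, -0, 1.354, -0.206], TCP at [0.231, 0.527, 0.198] pointing down, gripper open.
Joint ranges: [-2.99, 2.99], [-0.89, 2.07], [0.3, 2.58], [-1.14, 4.28], [0, 2.63], [-3.12, 3.12]. Speed limits (rad/s): [2.57, 2.57, 3.01, 3.14, 3.14, 3.14].

INTERFACE

Orientations are given as a unit quaternion [w, x, y, z].
In Python, from bench import ctrl gives the robot as it stands.
- The arm moves only by the tool jog_arm, never from a script. Its argument "series" is a list that holds one entry, the list of rows, each a list of 7 numbers: the shift along the tool's x, y, z in mm, then the turn, a rotation vector about the tool's x, y, z in rad, then the finger opening in mm, from 0 to 85.4. In form: [[[tx, ty, tz, rx, ry, rz, gripper], ...]]. A call has exactly 10 rows; each row shifts and turns the commanded pose from where the row before left it, along the tool's axes as they then stand; what a row does not reach is not made up. A row lasts 1/10 s, in which the tool goes at most 50 mm and 8.59 degrees, less where a joint would pass 70% of its speed; a pose out of reach is approached as far as the arm can. A call with a gripper value outside its range is refused whole. The fingers move at their own pace and stop on an object; the grip force is fixed at half the most. Time passes only in rows, so rows that do not move let the fingers close, or fill a call up. It gives the time, the measured TCP pose, the force, the opening and the grip force at its end, in the units of the state.
- ctrl.get_obs(): the state, without advancing time (a new reading comes with each control period).
- ctrl.camera(name): name is "scene" or "top" or "wrist"; returns a dict with "frame" (400x640x3 uint8, blue, green, red), "z_map" (400x640 float32, m along the optical axis (not along the pixel's ray), 0 where there is no reading), "fx", "fy", "cx", "cy" (pixels), "k1" (the pictures are not rectified: a ray, as slopes to the right and down, at radius r is drawn at 1 + k1 r^2 times it, then the intrinsics apply), "xyz" and "rotation" of the camera in the world. Camera axes: x right, y down, z forward; pixel columns grow to the right and rows downward; lengths in m; the calibration is good to about 2 mm. A picture is of the moment at which its call begins.
- ctrl.hand_in(): hands the job in; it is judged then, once.
The state is a dict: "time_s": time; "q": joint angles; "dq": joint speeds; "joint_efforts": joint torques, N m; "eef_pos": TCP position; "eef_rot": TCP orientation; "wrist_force": force on the tool from outside, world axes, zero at the start; "torque": the same for the moment, N m; "opening": opening from 0.0 (shut) to 1.0 (fully open); "grasp_force": force on a finger pad.
Only numpy, scipy, OpenCV 4.12 (cv2) and the standard library are available. Lean on these libraries where they do the work, as an engineer would, in place of code of your own. Each camera call takes 0.05 s, during which the arm holds its last target. There are 200 camera calls.

## Working session

There is one attempt and no reset: what is moved stays moved. The work goes in short steps, Python scripts to look and compute and a tool call to move; the robot and the scene stay as the last step left them, time stands still between calls to the robot, and variables do not carry over. Pictures are saved under pics/ and viewed, at most 10 in all, crops included, and the job is handed in when it is done.

Besides the shell and the picture viewer there is one more tool, called after "Request:" in YAML: its name, and indented under it one key for each argument. jog_arm: Moves the arm, as the interface text tells. Its arguments: {"type":"object","properties":{"series":{"type":"array"}},"required":["series"]}

```bash
mkdir -p pics
cat > h.py <<'E'
import numpy as np, cv2
from bench import ctrl
def cloud(c):
    h,w=c["z_map"].shape
    u,v=np.meshgrid(np.arange(w),np.arange(h))
    K=np.array([[c["fx"],0,c["cx"]],[0,c["fy"],c["cy"]],[0,0,1.]])
    p=cv2.undistortPoints(np.stack([u,v],-1).reshape(-1,1,2).astype(float),K,np.array([c["k1"],0,0,0.])).reshape(h,w,2)
    z=c["z_map"][...,None]
    P=np.concatenate([p*z,z],-1)
    R=np.array(c["rotation"])
    if R.size==4:
        from scipy.spatial.transform import Rotation as Ro
        R=Ro.from_quat(np.roll(R.ravel(),-1)).as_matrix()
    P=P@R.T+np.array(c["xyz"])
    P[c["z_map"]==0]=np.nan
    return P
E
python3 - <<'E'
from h import *
for n in("scene","top"):
    c=ctrl.camera(n); cv2.imwrite(f"pics/{n}0.png",c["frame"]); np.savez(f"{n}0.npz",P=cloud(c),f=c["frame"])
    print(n,c["xyz"],np.round(c["rotation"],3),c["k1"],c["fx"])
o=ctrl.get_obs(); print(o)
E
```

```text
scene [0.94945947 0.39743824 0.9733663 ] [-0.136  0.388  0.867 -0.281] -0.0020760944422827552 376.3336664595997
top [ 0.24939126 -0.01472337  1.35644153] [-0.061  0.711 -0.699  0.055] -0.060888275607807754 384.23842857840333
{'time_s': 0.1, 'q': array([ 9.51713646e-01,  1.81462586e-01,  1.60793602e+00, -4.22591420e-05,
        1.35379689e+00, -2.06327285e-01]), 'dq': array([-3.37221360e-04, -2.42043393e-03, -2.58072616e-03,  6.87346373e-05,
        2.75973214e-03,  1.28736647e-04]), 'joint_efforts': array([-9.87735802e-04, -4.45872152e+01, -3.52239203e+01, -4.25490616e-04,
        4.07611515e-03, -4.14702436e-05]), 'eef_pos': array([0.23033039, 0.52623687, 0.19766309]), 'eef_rot': array([-3.02544073e-04,  2.04911282e-01,  9.78780222e-01, -7.42410979e-04]), 'wrist_force': array([-0.20292373,  0.40318182,  0.0573117 ]), 'torque': array([-0.01033331, -0.04429601,  0.03598481]), 'grasp_force': 0.0, 'opening': 0.9989137213599317}
```

View pics/scene0.png

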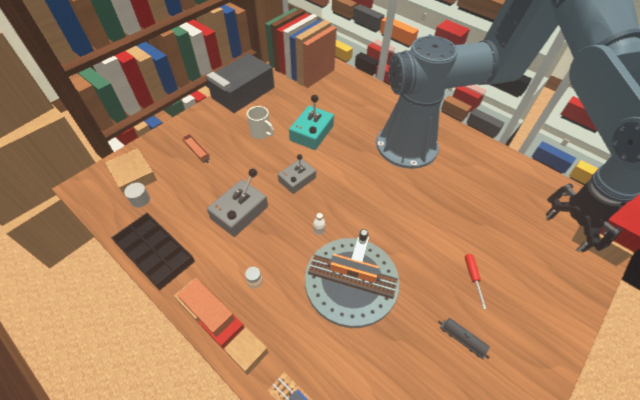

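View pics/top0.png

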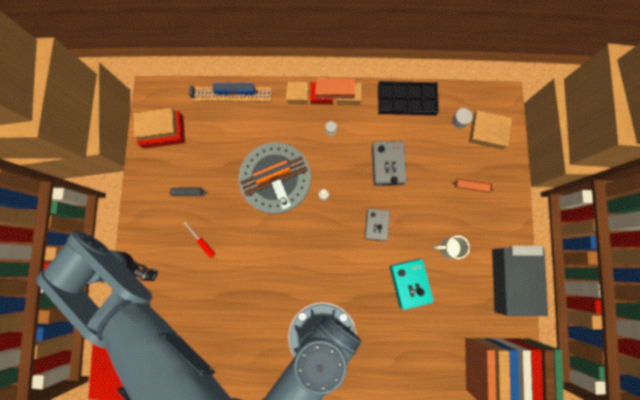

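The scene view shows the large grey controller at (238,207) with its ball at (253,173). The plunger knob is at (363,235) and the turntable at (350,282). In the top view the controller is at (390,163), its ball at (394,181), and the plunger at (284,203). The turquoise controller and the small grey one are decoys.

Run:
```python
from h import *
S=np.load("scene0.npz");T=np.load("top0.npz")
def sel(D,u0,u1,v0,v1,z0,z1):
    P=D["P"][v0:v1,u0:u1].reshape(-1,3);f=D["f"][v0:v1,u0:u1].reshape(-1,3)
    m=(P[:,2]>z0)&(P[:,2]<z1);return P[m],f[m]
for n,D,b in(("top",T,(366,412,134,192)),("scene",S,(200,275,170,240))):
    P,f=sel(D,*b,.052,.068)
    r=cv2.minAreaRect((P[:,:2]*1000).astype(np.float32)); print(n,"ctrl top",r,np.median(P[:,2]),len(P))
    P,f=sel(D,*b,.115,.2); print("ball pts",len(P),P.mean(0),P.min(0),P.max(0))
for n,D,b in(("top",T,(232,318,138,218)),("scene",S,(300,405,225,330))):
    P,f=sel(D,*b,.012,.028); (c,r)=cv2.minEnclosingCircle((P[:,:2]*1000).astype(np.float32)); print(n,"disc",c,r,np.median(P[:,2]))
    P,f=sel(D,*b,.06,.16); dark=f.max(1)<75; 
    print("dark high",dark.sum(),P[dark].mean(0) if dark.any() else 0)
    print("boxcar",P[(f[:,2].astype(int)-f[:,0]>60)].mean(0))
for n,D,b in(("top",T,(270,298,175,215)),("scene",S,(352,374,225,262))):
    P,f=sel(D,*b,.058,.12); print(n); print(np.c_[np.round(P*1000),f][::2][:60].astype(int).tolist())
def crop(D,u0,u1,v0,v1,s,): return cv2.resize(D["f"][v0:v1,u0:u1],None,fx=s,fy=s,interpolation=cv2.INTER_CUBIC)
a=crop(S,195,275,160,240,5);b=crop(S,310,390,220,300,5)
cv2.imwrite("pics/crop.png",np.hstack([a,b]))
```

```text
top ctrl top ((599.5430297851562, -221.6730499267578), (147.3018798828125, 110.3182144165039), 1.4955679178237915) 0.059885103033570974 1094
ball pts 49 [ 0.52171505 -0.2241633   0.13014741] [ 0.51139217 -0.23651844  0.11990424] [ 0.53380419 -0.21356141  0.13875658]
scene ctrl top ((604.0030517578125, -221.76336669921875), (149.68246459960938, 111.09580993652344), 2.351320505142212) 0.059729124892339 1300
ball pts 54 [ 0.52735302 -0.22092124  0.1270465 ] [ 0.51389144 -0.23217258  0.11623884] [ 0.53675107 -0.21248491  0.13505385]
top disc (549.53369140625, 181.47244262695312) 128.792724609375 0.020740794908425952
dark high 0 0
boxcar [0.54586872 0.18038705 0.09548121]
scene disc (540.7249755859375, 154.64114379882812) 158.76251220703125 0.02003470709243793
dark high 18 [0.46383908 0.14335131 0.08651318]
boxcar [0.55684151 0.18530498 0.09246086]
top
[[538, 186, 94, 41, 118, 228], [537, 178, 98, 10, 116, 234], [538, 172, 96, 0, 113, 224], [541, 167, 84, 0, 87, 179], [544, 162, 70, 6, 74, 158], [533, 184, 103, 17, 121, 238], [533, 178, 100, 0, 98, 212], [537, 173, 84, 7, 78, 163], [539, 
[... 2127 characters left out ...]
 75], [466, 144, 87, 49, 56, 70], [461, 147, 84, 48, 56, 69], [456, 151, 83, 104, 112, 114], [462, 133, 65, 126, 135, 137], [465, 141, 78, 56, 63, 74], [462, 145, 79, 50, 58, 71], [458, 149, 78, 75, 82, 88], [464, 135, 64, 145, 154, 157], [464, 141, 70, 93, 100, 103], [463, 146, 76, 71, 77, 86], [458, 150, 73, 106, 114, 116], [465, 136, 61, 155, 165, 165], [464, 141, 65, 142, 151, 150], [461, 146, 68, 117, 125, 127], [454, 149, 62, 146, 156, 154], [465, 139, 59, 135, 145, 146], [462, 144, 61, 149, 161, 160], [459, 149, 63, 150, 159, 160], [462, 148, 60, 144, 153, 152], [538, 168, 99, 185, 223, 246], [540, 170, 97, 115, 181, 245], [537, 174, 98, 149, 213, 246], [546, 171, 101, 115, 126, 146]]
```

View pics/crop.png

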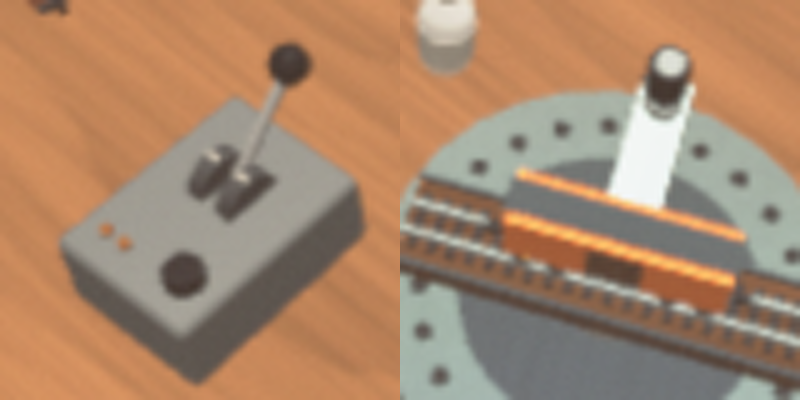

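Request:
jog_arm:
  series:
    - [[0, 0, -17, 0, 0, -0.149, 60], [0, 0, -17, 0, 0, -0.149, 60], [0, 0, -17, 0, 0, -0.149, 60], [-15, -42, 0, 0, 0, 0, 60], [-15, -42, 0, 0, 0, 0, 60], [-15, -42, 0, 0, 0, 0, 60], [-15, -42, 0, 0, 0, 0, 60], [-15, -42, 0, 0, 0, 0, 60], [-15, -42, 0, 0, 0, 0, 60], [-15, -42, 0, 0, 0, 0, 60]]

```text
time_s: 1.1
eef_pos: [0.3457, 0.2348, 0.2493]
eef_rot: [-0.0, -0.017, 1.0, -0.0]
wrist_force: [1.3, 1.2, -0.3]
opening: 0.704
grasp_force: 0.0
```

Request:
jog_arm:
  series:
    - [[-15, -42, 0, 0, 0, 0, 60], [-15, -42, 0, 0, 0, 0, 60], [-15, -42, 0, 0, 0, 0, 60], [-15, -42, 0, 0, 0, 0, 60], [-15, -42, 0, 0, 0, 0, 60], [-15, -42, 0, 0, 0, 0, 60], [-15, -42, 0, 0, 0, 0, 60], [-15, -42, 0, 0, 0, 0, 60], [-15, -42, 0, 0, 0, 0, 60], [0, 0, 0, 0, 0, 0, 60]]

```text
time_s: 2.1
eef_pos: [0.4942, -0.1412, 0.2486]
eef_rot: [-0.0, -0.015, 1.0, -0.0]
wrist_force: [-0.0, -0.0, 0.1]
opening: 0.708
grasp_force: 0.0
```

```bash
cat >> h.py <<'E'
from scipy.spatial.transform import Rotation as Ro
def rel(target):
    o=ctrl.get_obs();R=Ro.from_quat(np.roll(o["eef_rot"],-1)).as_matrix()
    print("tool mm",np.round(R.T@(np.array(target)-o["eef_pos"])*1000,1),"pos",np.round(o["eef_pos"],4),"yaxis",np.round(R[:,1],3),"z",np.round(R[:,2],3),"op",o["opening"],"F",np.round(o["wrist_force"],1),"g",o["grasp_force"],"t",o["time_s"])
E
python3 - <<'E'
from h import *
rel([.525,-.2245,.102])
c=ctrl.camera("wrist");P=cloud(c);f=c["frame"]
cv2.imwrite("pics/w1.png",f)
m=(P[...,2]>.105)&(P[...,2]<.15)&(np.hypot(P[...,0]-.525,P[...,1]+.222)<.04)
Q=P[m]; print(len(Q))
if len(Q)>20:
    from scipy.optimize import least_squares
    s=least_squares(lambda p:np.linalg.norm(Q-p,axis=1)-.013,[.525,-.2245,.123],loss="soft_l1",f_scale=.001); print(s.x,np.abs(s.fun).mean())
E
```

```text
tool mm [-28.4 -84.  146.7] pos [ 0.4942 -0.1412  0.2486] yaxis [-0.029  1.    -0.001] z [-0.001 -0.001 -1.   ] op 0.7080051565898503 F [-0.  -0.   0.1] g 0.0 t 2.1
617
[ 0.52249315 -0.22624615  0.12117976] 0.0006354376230363329
```

View pics/w1.png

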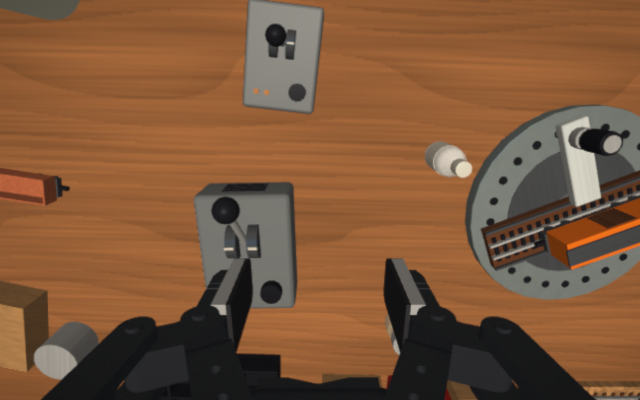

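The wrist view shows the ball at (226,210) and the knob at (610,143). The ball fit lies 85 mm from the hinge, as it should.

Request:
jog_arm:
  series:
    - [[-9, -28, 0, 0, 0, 0, 60], [-9, -29, 0, 0, 0, 0, 60], [-8, -28, 0, 0, 0, 0, 60], [0, 0, 35, 0, 0, 0, 60], [0, 0, 35, 0, 0, 0, 60], [0, 0, 35, 0, 0, 0, 60], [0, 0, 22, 0, 0, 0, 60], [0, 0, 20, 0, 0, 0, 60], [0, 0, 0, 0, 0, 0, 60], [0, 0, 0, 0, 0, 0, 60]]

```text
time_s: 3.15
eef_pos: [0.5223, -0.2197, 0.1028]
eef_rot: [-0.0, -0.018, 1.0, 0.0]
wrist_force: [1.1, -0.5, 1.4]
opening: 0.704
grasp_force: 0.0
```

Request:
jog_arm:
  series:
    - [[0, 0, 0, 0, 0, 0, 22], [0, 0, 0, 0, 0, 0, 22], [0, 0, 0, 0, 0, 0, 22], [0, 0, 0, 0, 0, 0, 22], [0, 0, 0, 0, 0, 0, 22], [0, 0, 0, 0, 0, 0, 22], [0, 0, 0, 0, 0, 0, 22], [0, 0, 0, 0, 0, 0, 22], [0, 0, 0, 0, 0, 0, 22], [0, 0, 0, 0, 0, 0, 22]]

```text
time_s: 4.15
eef_pos: [0.5224, -0.2208, 0.1025]
eef_rot: [-0.0, -0.017, 1.0, 0.0]
wrist_force: [-0.1, -0.1, -0.0]
opening: 0.257
grasp_force: 0.0
```

The fingers reached 22 mm with no grip force, so I'm looking again.

Run:
```python
from h import *
c=ctrl.camera("wrist");s=ctrl.camera("scene")
a=cv2.resize(c["frame"],(560,350)); b=cv2.resize(s["frame"][130:250,180:300],None,fx=2.0,fy=2.0)
o=np.zeros((600,560,3),np.uint8);o[:350]=a;o[355:595,:240]=b
cv2.imwrite("pics/w2.png",o)
```

```text
(no output)
```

View pics/w2.png

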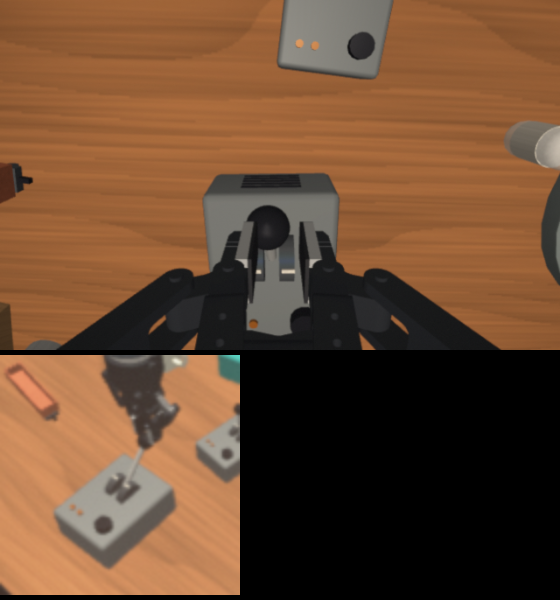

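Run:
```python
from h import *
from scipy.optimize import least_squares
rel([.5225,-.2262,.101])
for n in("wrist","scene"):
    c=ctrl.camera(n);P=cloud(c);f=c["frame"]
    if n=="wrist":
        P_=P[235:300,280:332]; g=f[235:300,280:332].max(2)<80
        Q=P_[g]; Q=Q[(Q[:,2]>.1)&(Q[:,2]<.15)]
        s=least_squares(lambda p:np.linalg.norm(Q-p,axis=1)-.013,[.52,-.225,.122],loss="soft_l1",f_scale=.001); print(len(Q),s.x,np.abs(s.fun).mean(),Q.min(0),Q.max(0))
        for v in(255,270,285,300,320):
            print(v,[(u,*np.round(P[v,u]*1000).astype(int)) for u in range(268,376,6)])
        print(f.shape,c["xyz"])
```

```text
tool mm [ 0.1 -5.5  1.5] pos [ 0.5224 -0.2207  0.1025] yaxis [-0.034  0.999  0.   ] z [-0.  0. -1.] op 0.25831484826905926 F [ 1.2 -0.1 -0.7] g 0.0 t 4.25
1875 [ 0.52273017 -0.22631646  0.12157322] 0.0012448675467512367 [ 0.50912156 -0.2377974   0.11762434] [ 0.53364224 -0.21350141  0.14998916]
255 [(268, np.int64(553), np.int64(-254), np.int64(60)), (274, np.int64(552), np.int64(-249), np.int64(60)), (280, np.int64(509), np.int64(-237), np.int64(143)), (286, np.int64(511), np.int64(-234), np.int64(141)), (292, np.int64(510), np.int64(-231), np.int64(142)), (298, np.int64(515), np.int64(-229), np.int64(131)), (304, np.int64(515), np.int64(-226), np.int64(132)), (310, np.int64(515), np.int64(-224), np.int64(132)), (316, np.int64(515), np.int64(-221), np.int64(130)), (322, np.int64(516), np.int64(-218), np.int64(130)), (328, np.int64(517), np.int64(-215), np.int64(126)), (334, np.int64(551), np.int64(-207), np.int64(60)), (340, np.int64(551), np.int64(-203), np.int64(60)), (346, np.int64(509), np.int64(-208), np.int64(142)), (352, np.int64(509), np.int64(-205), np.int64(142)), (358, np
[... 3310 characters left out ...]
31), np.int64(77)), (304, np.int64(607), np.int64(-227), np.int64(59)), (310, np.int64(606), np.int64(-223), np.int64(60)), (316, np.int64(606), np.int64(-218), np.int64(60)), (322, np.int64(595), np.int64(-214), np.int64(75)), (328, np.int64(594), np.int64(-210), np.int64(76)), (334, np.int64(593), np.int64(-206), np.int64(76)), (340, np.int64(606), np.int64(-200), np.int64(60)), (346, np.int64(525), np.int64(-209), np.int64(166)), (352, np.int64(520), np.int64(-207), np.int64(173)), (358, np.int64(509), np.int64(-208), np.int64(187)), (364, np.int64(508), np.int64(-206), np.int64(188)), (370, np.int64(508), np.int64(-204), np.int64(187))]
(400, 640, 3) [ 0.43981528 -0.22244276  0.27825683]
```

Run:
```python
from h import *
c=ctrl.camera("wrist");P=cloud(c)
for v in range(240,268,3): print(v,[tuple(np.round(P[v,u]*1000).astype(int).tolist()) for u in(283,348,352,356)])
s=ctrl.camera("scene");Q=cloud(s);f=s["frame"]
m=(f.max(2)<75)&(np.hypot(Q[...,0]-.5225,Q[...,1]+.2215)<.035)&(Q[...,2]>.1)&(Q[...,2]<.22)
for z in range(100,220,8):
    k=m&(Q[...,2]*1000>=z)&(Q[...,2]*1000<z+8)
    if k.any(): print(z,k.sum(),np.round(Q[k].min(0)*1000),np.round(Q[k].max(0)*1000))
cr=np.hstack([cv2.resize(s["frame"][130:205,210:290],None,fx=5,fy=5,interpolation=cv2.INTER_CUBIC),cv2.resize(c["frame"][200:320,250:378],(400,375))]);cv2.imwrite("pics/c3.png",cr)
```

```text
240 [(540, -243, 61), (539, -198, 60), (539, -196, 61), (539, -193, 61)]
243 [(542, -243, 61), (541, -198, 61), (541, -195, 61), (542, -193, 60)]
246 [(545, -243, 60), (544, -198, 60), (544, -195, 59), (543, -192, 61)]
249 [(517, -237, 123), (546, -198, 61), (546, -195, 61), (546, -192, 61)]
252 [(517, -237, 125), (548, -198, 61), (548, -195, 60), (548, -192, 61)]
255 [(510, -235, 142), (510, -207, 141), (509, -205, 142), (509, -203, 141)]
258 [(510, -235, 145), (509, -207, 145), (509, -205, 145), (509, -204, 145)]
261 [(510, -235, 147), (510, -207, 147), (510, -205, 146), (509, -204, 147)]
264 [(510, -235, 150), (510, -207, 149), (509, -206, 150), (509, -204, 150)]
267 [(510, -234, 152), (509, -208, 153), (509, -206, 152), (509, -205, 153)]
116 2 [ 531. -220.  123.] [ 532. -217.  123.]
124 10 [ 528. -232.  125.] [ 537. -218.  132.]
132 5 [ 525. -232.  132.] [ 532. -222.  136.]
140 8 [ 517. -235.  140.] [ 531. -230.  148.]
148 10 [ 516. -233.  148.] [ 532. -195.  156.]
156 13 [ 519. -234.  156.] [ 532. -195.  163.]
164 10 [ 519. -233.  164.] [ 530. -196.  171.]
172 3 [ 522. -235.  172.] [ 530. -195.  180.]
180 16 [ 516. -235.  180.] [ 534. -193.  187.]
188 10 [ 531. -254.  188.] [ 536. -195.  195.]
196 15 [ 512. -253.  197.] [ 539. -197.  204.]
204 24 [ 516. -240.  205.] [ 540. -196.  212.]
212 19 [ 534. -239.  213.] [ 541. -198.  219.]
```

View pics/c3.png

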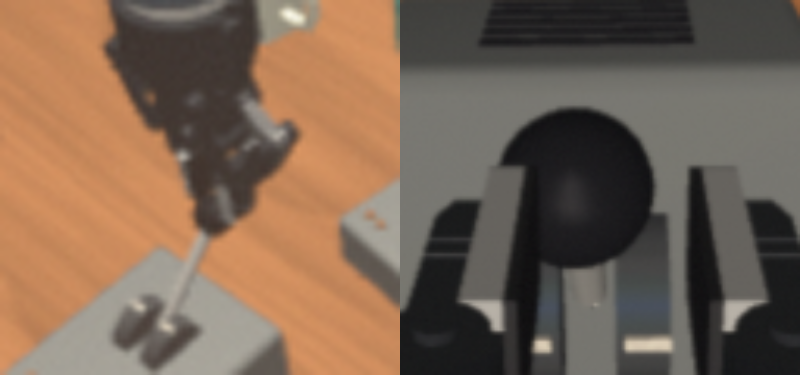

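The left crop shows the ball hanging clear below the fingertips. In the right crop the pads end above the ball. Both cameras put the tips at z≈0.141, about 39 mm above the reported TCP. I'll open, centre, descend by that amount, and check force and depth before going the whole way.

Request:
jog_arm:
  series:
    - [[0, 0, 0, 0, 0, 0, 60], [0, 0, 0, 0, 0, 0, 60], [0, 0, 0, 0, 0, 0, 60], [0, -3, 0, 0, 0, 0, 60], [0, -3, 0, 0, 0, 0, 60], [0, 0, 5, 0, 0, 0, 60], [0, 0, 5, 0, 0, 0, 60], [0, 0, 5, 0, 0, 0, 60], [0, 0, 5, 0, 0, 0, 60], [0, 0, 0, 0, 0, 0, 60]]

```text
time_s: 5.45
eef_pos: [0.5219, -0.2262, 0.0813]
eef_rot: [-0.001, -0.017, 1.0, 0.001]
wrist_force: [1.0, -0.0, -0.0]
opening: 0.701
grasp_force: 0.0
```

```bash
cat >> h.py <<'E'
def tips(P,x,y,half):
    # lowest pad front-face points (wrist cam) near the tool
    m=(np.abs(P[...,0]-x)<.02)&(np.abs(P[...,1]-y)<half+.012)&(np.abs(P[...,1]-y)>half-.006)
    return m
E
python3 - <<'E'
from h import *
rel([.5225,-.2262,.064])
c=ctrl.camera("wrist");P=cloud(c);o=ctrl.get_obs()["eef_pos"]
for s in(-1,1):
    m=(np.abs(P[...,0]-o[0])<.013)&(np.abs(s*(P[...,1]-o[1])-.033)<.008)&(P[...,2]>.068)
    q=P[m]; z=np.sort(q[:,2]); print(s,len(q),z[:5], q[np.argsort(q[:,2])[:40]].mean(0))
E
```

```text
tool mm [-0.6 -0.  17.3] pos [ 0.5219 -0.2262  0.0813] yaxis [-0.034  0.999  0.001] z [-0.002  0.001 -1.   ] op 0.7005680161038915 F [ 1. -0. -0.] g 0.0 t 5.45
-1 3770 [0.11888624 0.11928957 0.1193561  0.11940612 0.11949947] [ 0.52022861 -0.25578038  0.12059966]
1 1507 [0.11906069 0.11941443 0.11945123 0.119674   0.11970678] [ 0.5185366  -0.19533783  0.1206021 ]
```

Request:
jog_arm:
  series:
    - [[0, 0, 6, 0, 0, 0, 60], [0, 0, 6, 0, 0, 0, 60], [0, 0, 6, 0, 0, 0, 60], [0, 0, 0, 0, 0, 0, 22], [0, 0, 0, 0, 0, 0, 22], [0, 0, 0, 0, 0, 0, 22], [0, 0, 0, 0, 0, 0, 22], [0, 0, 0, 0, 0, 0, 22], [0, 0, 0, 0, 0, 0, 22], [0, 0, 0, 0, 0, 0, 22]]

```text
time_s: 6.5
eef_pos: [0.5226, -0.2269, 0.0647]
eef_rot: [0.0, -0.017, 1.0, -0.0]
wrist_force: [-0.4, -1.5, 0.9]
opening: 0.273
grasp_force: 57.5
```

Request:
jog_arm:
  series:
    - [[-4.9, 0, -4.4, 0, 0, 0, 22], [-5.2, 0, -4.0, 0, 0, 0, 22], [-5.5, 0, -3.6, 0, 0, 0, 22], [-5.7, 0, -3.1, 0, 0, 0, 22], [-6, 0, -2.7, 0, 0, 0, 22], [-6.2, 0, -2.2, 0, 0, 0, 22], [-6.3, 0, -1.7, 0, 0, 0, 22], [-6.5, 0, -1.3, 0, 0, 0, 22], [-6.5, 0, -0.8, 0, 0, 0, 22], [-6.5, 0, -0.3, 0, 0, 0, 22]]

```text
time_s: 7.5
eef_pos: [0.5835, -0.2247, 0.0896]
eef_rot: [0.001, -0.017, 1.0, -0.0]
wrist_force: [-0.3, -1.2, -0.5]
opening: 0.26
grasp_force: 0.0
```

Run:
```python
from h import *
from scipy.optimize import least_squares
rel([.582,-.2249,.088])
c=ctrl.camera("wrist");P=cloud(c);o=ctrl.get_obs()["eef_pos"];f=c["frame"]
x,y=o[:2]
m=(f.max(2)<80)&(np.abs(P[...,0]-x)<.02)&(np.abs(P[...,1]-y)<.010)&(P[...,2]>.12)&(P[...,2]<.17)
Q=P[m];s=least_squares(lambda p:np.linalg.norm(Q-p,axis=1)-.013,[x,y,.14],loss="soft_l1",f_scale=.001);print(len(Q),s.x,np.abs(s.fun).mean())
m=(P[...,2]>.054)&(P[...,2]<.066)&(np.abs(P[...,0]-.6)<.1)&(np.abs(P[...,1]+.22)<.08)
Q=P[m];print("ctrl",cv2.minAreaRect((Q[:,:2]*1000).astype(np.float32)),len(Q))
```

```text
tool mm [ 1.5 -0.1  1.6] pos [ 0.5835 -0.2247  0.0896] yaxis [-0.034  0.999 -0.001] z [ 0.002 -0.    -1.   ] op 0.26017146297924115 F [-0.3 -1.2 -0.5] g 0.0 t 7.5
183 [ 0.57925465 -0.22906743  0.14451097] 0.0034900423288282546
ctrl ((601.2483520507812, -222.43319702148438), (149.97344970703125, 110.31085205078125), 2.610243558883667) 23009
```

Run:
```python
from h import *
c=ctrl.camera("wrist");s=ctrl.camera("scene")
cv2.imwrite("pics/c4.png",np.hstack([cv2.resize(s["frame"][130:210,200:280],(400,400),interpolation=cv2.INTER_CUBIC),cv2.resize(c["frame"][160:360,220:420],(400,400))]))
P=cloud(c)
for v in range(200,300,8): print(v,[tuple(np.round(P[v,u]*1000).astype(int).tolist()) for u in range(290,350,8)])
```

```text
200 [(565, -241, 71), (565, -236, 71), (565, -231, 71), (543, -227, 139), (542, -224, 140), (565, -217, 72), (565, -212, 71), (564, -208, 71)]
208 [(569, -240, 77), (545, -233, 142), (544, -229, 145), (543, -226, 147), (543, -224, 146), (543, -221, 146), (544, -217, 143), (568, -208, 76)]
216 [(548, -236, 142), (546, -232, 148), (546, -229, 148), (545, -226, 150), (545, -224, 150), (545, -221, 150), (546, -218, 147), (547, -214, 143)]
224 [(550, -235, 146), (549, -232, 149), (548, -229, 152), (547, -226, 152), (547, -223, 152), (548, -221, 150), (548, -218, 149), (549, -214, 147)]
232 [(553, -235, 148), (552, -232, 150), (550, -229, 153), (550, -226, 153), (550, -223, 153), (551, -220, 151), (551, -218, 151), (552, -214, 148)]
240 [(555, -235, 149), (554, -232, 152), (553, -229, 152), (553, -226, 153), (553, -223, 154), (553, -220, 153), (553, -217, 152), (555, -214, 149)]
248 [(559, -235, 147), (557, -232, 152), (556, -229, 154), (555, -226, 155), (556, -223, 154), (556, -220, 154), (557, -217, 151), (559, -214, 147)]
256 [(572, -236, 130), (561, -232, 150), (559, -229, 153), (560, -226, 153), (559, -223, 154), (559, -220, 153), (561, -217, 150), (571, -212, 129)]
264 [(572, -236, 137), (614, -236, 61), (614, -231, 59), (564, -226, 150), (564, -223, 150), (613, -215, 61), (613, -209, 60), (571, -212, 136)]
272 [(572, -235, 144), (621, -236, 59), (620, -231, 60), (619, -225, 61), (620, -220, 59), (619, -214, 60), (619, -209, 61), (571, -213, 144)]
280 [(575, -235, 144), (626, -236, 61), (625, -230, 61), (626, -225, 60), (626, -220, 60), (626, -214, 59), (626, -209, 59), (572, -213, 148)]
288 [(578, -235, 146), (633, -236, 60), (632, -230, 60), (632, -225, 60), (632, -219, 61), (632, -214, 60), (632, -208, 60), (574, -213, 151)]
296 [(582, -235, 145), (639, -236, 60), (639, -230, 60), (638, -225, 60), (637, -219, 61), (638, -214, 61), (638, -208, 60), (577, -213, 151)]
```

View pics/c4.png

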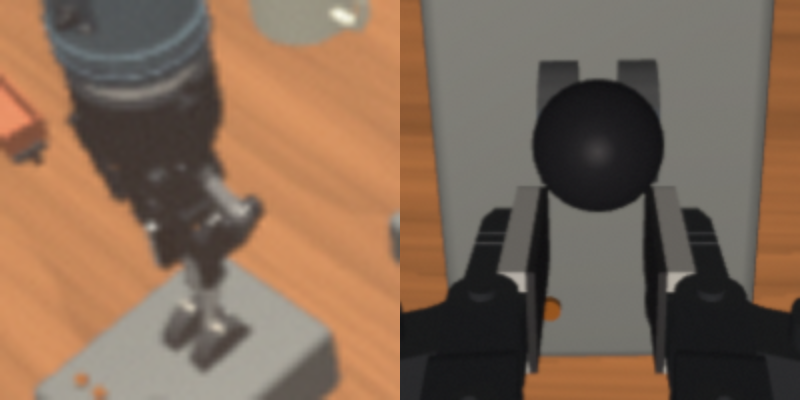

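The right crop shows the ball (600,145) slipped out on the robot side of the pads at x≈0.555, so the lever is at about 0.31 rad. I'll go behind it and push with closed fingers.

Request:
jog_arm:
  series:
    - [[0, 0, -15, 0, 0, 0, 24], [0, 0, -15, 0, 0, 0, 24], [0, 0, -15, 0, 0, 0, 0], [25, 0, 0, 0, 0, 0, 0], [25, 0, 0, 0, 0, 0, 0], [26, 0, 0, 0, 0, 0, 0], [0, 0, 14, 0, 0, 0, 0], [0, 0, 14, 0, 0, 0, 0], [0, 0, 14, 0, 0, 0, 0], [0, 0, 0, 0, 0, 0, 0]]

```text
time_s: 8.65
eef_pos: [0.5048, -0.2261, 0.0888]
eef_rot: [-0.002, -0.017, 1.0, 0.001]
wrist_force: [-0.1, 1.0, 0.0]
opening: -0.002
grasp_force: 0.0
```

```bash
cat > b.py <<'E'
from h import *
from scipy.optimize import least_squares
rel([.5573,-.2240,.092])
c=ctrl.camera("wrist");P=cloud(c);o=ctrl.get_obs()["eef_pos"]
x,y=o[:2]
for n,C in(("w",P),("s",cloud(ctrl.camera("scene"))),("t",cloud(ctrl.camera("top")))):
    m=(C[...,0]>x+.014)&(C[...,0]<.61)&(np.abs(C[...,1]+.2235)<.02)&(C[...,2]>.12)&(C[...,2]<.165)
    Q=C[m]
    if len(Q)<15: print(n,len(Q)); continue
    s=least_squares(lambda p:np.linalg.norm(Q-p,axis=1)-.013,[Q[:,0].mean(),-.2235,.14],loss="soft_l1",f_scale=.001);print(n,len(Q),s.x,np.abs(s.fun).mean(),"angle",np.arctan2(.5813-s.x[0],s.x[2]-.06))
m=(np.abs(P[...,0]-x)<.015)&(np.abs(P[...,1]-y)<.015)&(P[...,2]>.1)
q=P[m]; q=q[np.argsort(q[:,2])][:60]; print("tip",len(q),q.mean(0),q[:,0].min(),q[:,0].max())
E
python3 b.py
```

```text
tool mm [-52.5   0.3  -3.4] pos [ 0.5048 -0.2261  0.0888] yaxis [-0.035  0.999  0.003] z [-0.004  0.003 -1.   ] op -0.001562485732617528 F [-0.1  1.   0. ] g 0.0 t 8.65
w 309 [ 0.55518441 -0.22446012  0.14119256] 0.000408085636678928 angle 0.3111990252445622
s 71 [ 0.55709112 -0.22493728  0.13966584] 0.001513746556024108 angle 0.29501289804902
t 5
tip 60 [ 0.49230643 -0.22584031  0.12666733] 0.4918114883128976 0.4931978596181841
```

Request:
jog_arm:
  series:
    - [[-12, 0, 0, 0, 0, 0, 0], [-9, 0, -2, 0, 0, 0, 0], [-5, 0, 0, 0, 0, 0, 0], [-5, 0, 0, 0, 0, 0, 0], [-5, 0, 0, 0, 0, 0, 0], [-5, 0, 0, 0, 0, 0, 0], [-4, 0, 0, 0, 0, 0, 0], [-3, 0, 0, 0, 0, 0, 0], [-2, 0, 0, 0, 0, 0, 0], [0, 0, 0, 0, 0, 0, 0]]

```text
time_s: 9.8
eef_pos: [0.5562, -0.2256, 0.0935]
eef_rot: [0.0, -0.017, 1.0, 0.0]
wrist_force: [0.3, 0.4, 0.4]
opening: 0.001
grasp_force: 0.1
```

```bash
python3 b.py
```

```text
tool mm [-1.1  1.5  1.5] pos [ 0.5562 -0.2256  0.0935] yaxis [-0.034  0.999 -0.   ] z [ 0.  0. -1.] op 0.0011921418742473406 F [0.3 0.4 0.4] g 0.0504682186874561 t 9.8
w 287 [ 0.57935185 -0.22457257  0.16987059] 0.0009782372220562322 angle 0.017729443934632577
s 68 [ 0.5791573  -0.22388591  0.1450372 ] 0.001365571283908454 angle 0.025191865882146988
t 0
tip 60 [ 0.54361441 -0.22530906  0.13126017] 0.543029766884505 0.5441944614829067
```

Request:
jog_arm:
  series:
    - [[10, 0, 0, 0, 0, 0, 0], [15, 0, 0, 0, 0, 0, 0], [20, 0, 0, 0, 0, 0, 0], [0, 0, -30, 0, 0, 0, 0], [0, 0, -35, 0, 0, 0, 30], [0, 0, -35, 0, 0, 0, 60], [0, 20, 0, 0, 0, 0, 60], [0, 30, 0, 0, 0, 0, 60], [0, 30, 0, 0, 0, 0, 60], [0, 0, 0, 0, 0, 0, 60]]

```text
time_s: 10.95
eef_pos: [0.507, -0.1437, 0.193]
eef_rot: [-0.0, -0.019, 1.0, 0.001]
wrist_force: [-0.3, 0.6, -0.4]
opening: 0.701
grasp_force: 0.0
```

```bash
sed -i 's/x+.014/.56/' b.py; python3 b.py|grep -v tip
python3 - <<'E'
from h import *
rel([.455,.141,.20])
c=ctrl.camera("wrist");cv2.imwrite("pics/w5.png",c["frame"])
P=cloud(c)
m=(np.hypot(P[...,0]-.455,P[...,1]-.141)<.02)&(P[...,2]>.094)&(P[...,2]<.104);Q=P[m];print("knob",len(Q),Q.mean(0) if len(Q) else 0,cv2.minEnclosingCircle((Q[:,:2]*1000).astype(np.float32)) if len(Q) else 0)
E
```

```text
tool mm [-47.3 -82.2 100.8] pos [ 0.507  -0.1437  0.193 ] yaxis [-0.037  0.999  0.002] z [-0.001  0.002 -1.   ] op 0.7007610730645004 F [-0.3  0.6 -0.4] g 0.0 t 10.95
w 265 [ 0.57836855 -0.2230607   0.14531601] 0.00034835172134917223 angle 0.03434644218238355
s 73 [ 0.5795637  -0.22423913  0.14426631] 0.0015908795378799365 angle 0.02060203420174584
t 0
tool mm [ 42.8 290.   -6.7] pos [ 0.5079 -0.1473  0.1934] yaxis [-0.035  0.999 -0.   ] z [-0. -0. -1.] op 0.7064302535483975 F [-0.5 -0.4 -0.8] g 0.0 t 11.1
knob 0 0 0
```

View pics/w5.png

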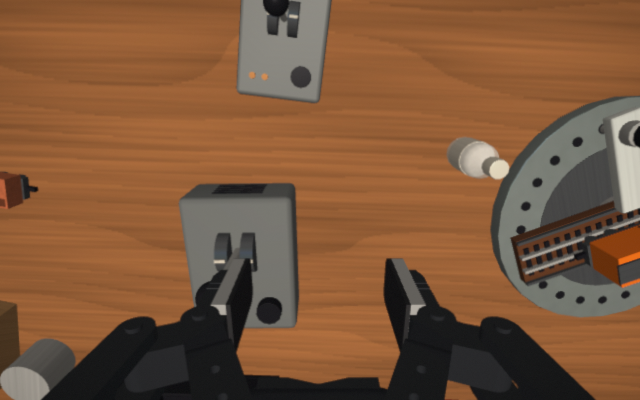

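Wrist view: the lever is upright, with its ball behind the left finger near (207,295) and nothing touching it. The fits give about 0.03 rad, so I'm moving on to the plunger.

Request:
jog_arm:
  series:
    - [[6, 41.5, -1, 0, 0, 0, 60], [6, 41.5, -1, 0, 0, 0, 60], [6, 41.5, -1, 0, 0, 0, 60], [6, 41.5, -1, 0, 0, 0, 60], [6, 41.5, -1, 0, 0, 0, 60], [6, 41.5, -1, 0, 0, 0, 60], [6, 41.5, -1, 0, 0, 0, 60], [0, 0, 0, 0, 0, -0.124, 60], [0, 0, 0, 0, 0, -0.124, 60], [0, 0, 0, 0, 0, -0.124, 60]]

```text
time_s: 12.15
eef_pos: [0.4566, 0.1414, 0.2004]
eef_rot: [-0.0, -0.204, 0.979, -0.0]
wrist_force: [-0.3, 0.8, 0.7]
opening: 0.699
grasp_force: 0.0
```

```bash
cat > k.py <<'E'
from h import *
c=ctrl.camera("wrist");cv2.imwrite("pics/w6.png",c["frame"])
P=cloud(c)
m=(np.hypot(P[...,0]-.455,P[...,1]-.141)<.02)&(P[...,2]>.095)&(P[...,2]<.102);Q=P[m];print("knob",len(Q))
if len(Q)>10:
    print(Q.mean(0),cv2.minEnclosingCircle((Q[:,:2]*1000).astype(np.float32)))
m=(P[...,2]>.015)&(P[...,2]<.025)&(np.hypot(P[...,0]-.5495,P[...,1]-.1815)<.15);Q=P[m];print("disc",cv2.minEnclosingCircle((Q[:,:2]*1000).astype(np.float32)))
rel([.455,.141,.030])
E
python3 k.py
```

```text
knob 595
[0.45169895 0.13937038 0.09847621] ((452.0269470214844, 139.41978454589844), 11.776880264282227)
disc ((548.4175415039062, 182.86557006835938), 130.3514862060547)
tool mm [  1.5   0.5 170.4] pos [0.4566 0.1412 0.2004] yaxis [-0.405  0.914 -0.   ] z [-0. -0. -1.] op 0.7013265202950206 F [-0.2 -0.6 -0.4] g 0.0 t 12.2
```

Request:
jog_arm:
  series:
    - [[4.5, 0, 0, 0, 0, 0, 60], [0, 0, 30, 0, 0, 0, 60], [0, 0, 30, 0, 0, 0, 60], [0, 0, 30, 0, 0, 0, 60], [0, 0, 20, 0, 0, 0, 60], [0, 0, 15, 0, 0, 0, 60], [0, 0, 10, 0, 0, 0, 60], [0, 0, 0, 0, 0, 0, 60], [0, 0, 0, 0, 0, 0, 60], [0, 0, 0, 0, 0, 0, 60]]

```text
time_s: 13.2
eef_pos: [0.453, 0.1399, 0.0666]
eef_rot: [0.001, -0.201, 0.98, -0.0]
wrist_force: [-0.2, 0.2, 0.6]
opening: 0.702
grasp_force: 0.0
```

```bash
cat >> k.py <<'E'
o=ctrl.get_obs()["eef_pos"];R=Ro.from_quat(np.roll(ctrl.get_obs()["eef_rot"],-1)).as_matrix()
L=(P-o)@R
for s in(-1,1):
    m=(np.abs(L[...,0])<.016)&(np.abs(s*L[...,1]-.033)<.008)&(L[...,2]>-.1)&(P[...,2]>.06)
    q=P[m]; z=np.sort(q[:,2]); print("tip",s,len(q),z[5:8] if len(z)>8 else 0)
E
python3 k.py
```

```text
knob 1774
[0.45131343 0.13931507 0.09841518] ((452.6536865234375, 139.4038543701172), 12.161333084106445)
disc ((548.0238647460938, 182.7386016845703), 129.86744689941406)
tool mm [-2.2  0.2 36.6] pos [0.453  0.1399 0.0666] yaxis [-0.395  0.919 -0.001] z [ 0.002  0.    -1.   ] op 0.7028187114405698 F [0.3 0.2 0.9] g 0.0 t 13.25
tip -1 4311 [0.10520693 0.1052103  0.10523719]
tip 1 3654 [0.10510996 0.10539933 0.10541487]
```

Request:
jog_arm:
  series:
    - [[0, 0, 12, 0, 0, 0, 60], [0, 0, 12, 0, 0, 0, 60], [0, 0, 8, 0, 0, 0, 60], [0, 0, 4, 0, 0, 0, 60], [0, 0, 0, 0, 0, 0, 60], [0, 0, 0, 0, 0, 0, 10], [0, 0, 0, 0, 0, 0, 10], [0, 0, 0, 0, 0, 0, 10], [0, 0, 0, 0, 0, 0, 10], [0, 0, 0, 0, 0, 0, 10]]

```text
time_s: 14.25
eef_pos: [0.4532, 0.1386, 0.0304]
eef_rot: [0.001, -0.202, 0.979, -0.001]
wrist_force: [1.2, -6.3, 2.3]
opening: 0.269
grasp_force: 58.6
```

Request:
jog_arm:
  series:
    - [[0, 0, 0, 0, 0, 0, 10], [0, 0, -2, 0, 0, 0, 10], [0, 0, -3, 0, 0, 0, 10], [0, 0, -3, 0, 0, 0, 10], [0, 0, -3, 0, 0, 0, 10], [0, 0, -3, 0, 0, 0, 10], [0, 0, -3, 0, 0, 0, 10], [0, 0, -3, 0, 0, 0, 10], [0, 0, -2.5, 0, 0, 0, 10], [0, 0, 0, 0, 0, 0, 10]]

```text
time_s: 15.25
eef_pos: [0.4532, 0.1386, 0.0516]
eef_rot: [0.001, -0.202, 0.979, -0.001]
wrist_force: [8.6, -5.5, -14.6]
opening: 0.263
grasp_force: 59.3
```

```bash
cat > m.py <<'E'
from h import *
for n in("wrist","scene"):
    c=ctrl.camera(n);P=cloud(c)
    m=(np.hypot(P[...,0]-.4526,P[...,1]-.1394)<(.009 if n=="wrist" else .012))&(P[...,2]>.09)&(P[...,2]<.14);z=P[m][:,2]
    print(n,len(z),np.percentile(z,[5,25,50,75,95]).round(4) if len(z) else 0)
    if n=="wrist": cv2.imwrite("pics/w7.png",c["frame"])
rel([0,0,0])
E
python3 m.py
```

```text
wrist 1567 [0.119  0.1197 0.1202 0.1205 0.121 ]
scene 61 [0.0959 0.117  0.1188 0.1204 0.122 ]
tool mm [471.1  51.7  50.7] pos [0.4532 0.1386 0.0514] yaxis [-0.395  0.919 -0.003] z [ 0.002 -0.002 -1.   ] op 0.2625872425573416 F [  8.3  -5.5 -15. ] g 59.34367775917053 t 15.35
```

Request:
jog_arm:
  series:
    - [[0, 0, -0.8, 0, 0, 0, 10], [0, 0, 0, 0, 0, 0, 10], [0, 0, 0, 0, 0, 0, 10], [0, 0, 0, 0, 0, 0, 10], [0, 0, 0, 0, 0, 0, 10], [0, 0, 0, 0, 0, 0, 10], [0, 0, 0, 0, 0, 0, 10], [0, 0, 0, 0, 0, 0, 10], [0, 0, 0, 0, 0, 0, 10], [0, 0, 0, 0, 0, 0, 10]]

```text
time_s: 16.35
eef_pos: [0.4532, 0.1386, 0.0521]
eef_rot: [0.001, -0.202, 0.979, -0.001]
wrist_force: [8.8, -5.6, -14.8]
opening: 0.264
grasp_force: 59.3
```

```bash
python3 m.py; python3 b.py | grep "^[ws] "
```

```text
wrist 1572 [0.1196 0.1203 0.1207 0.121  0.1216]
scene 56 [0.104  0.1177 0.1195 0.1209 0.1229]
tool mm [471.1  51.7  51.4] pos [0.4532 0.1386 0.0521] yaxis [-0.395  0.919 -0.003] z [ 0.002 -0.002 -1.   ] op 0.26472213604147204 F [  7.7  -5.2 -13.8] g 59.34589505195618 t 16.45
w 0
s 70 [ 0.57913604 -0.22418329  0.14470231] 0.0014349541778298218 angle 0.025542239726866166
```

```bash
python3 -c "
from bench import ctrl
print(ctrl.hand_in())"
```

```text
the job is handed in; nothing more can be done
None
```

I handed the job in at about 16.5 s of the 48 s allowed, with the lever measured at about 0.03 rad from upright and let go, and the gripper still holding the plunger knob about 22 mm up, at its stop (no verdict was returned); the first grip on the lever slipped, so I pushed it upright with closed fingers.

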